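# Lid on the sugar canister, then lift the condiment caddy level

## Task

Close the open sugar canister standing in the steel caddy by putting the small loose lid on it, pushed in so that its rim lies flat all round, and let go of it. Then take the caddy by the black handle bar over its middle, lift it about 10 cm straight up off the table with both canisters in it, and keep it there, still and level: you finish while holding it in the air. Leave the other things on the table where they are.

Things in the scene. Friction and masses are not known exactly. Their poses are not given: they have to be found in the camera images.
- caddy: The loose steel caddy: a shallow tray 82 mm (its x) by 214 mm (its y), walls 37 mm high, with two square wells for canisters, centred 65 mm either side of the middle along its y; two thin posts rise from its middle to a handle bar. Origin: centre of the underside, on the table at the start; z up. About 0.8 kg with its load.
- caddy_handle: The caddy's straight black handle bar, fixed to it, along the caddy's x over the middle between the canisters: 82 mm long (x), 14 mm wide (y), 22 mm tall (z). Origin: centre of the bar, 169 mm above the caddy's underside. Posts 8 mm square under it, 33 mm either side of its middle. The weight hangs below its middle.
- can_rim (a point): Centre of the open mouth of the sugar canister without lid: a loose round steel canister 68 mm in outer diameter, 62 mm in inner diameter, 90 mm high, white sugar cubes inside, standing in one of the caddy's two wells (either one). The mouth is 94 mm above the caddy's underside; z up.
- jar_rim (a point): The same kind of canister, already closed by its own lid with a black knob, in the other well of the caddy. The point is on its axis, at the underside of the lid's rim, 94 mm above the caddy's underside; the knob's top is 35 mm above the point.
- lid_knob (a point): Middle of the round upright black knob (18 mm diameter, 32 mm tall) of the small steel lid lying knob up on the table. Below the knob: flat rim 74 mm across, 3 mm thick; under it a plug 56 mm across, 10 mm deep, tapered foot, which enters the canister. Point: 29 mm above the plug's underside, 16 mm above the rim's top; with the lid seated, 19 mm above the canister's mouth. z up. 60 g.
- pot_lid: Bystander: a larger steel pot lid, 100 mm in diameter, with a black knob 24 mm thick, 44 mm high in all, lying on the table. Too big for the canister. Origin: centre of its underside.
- bowl: Bystander: white bowl, 90 mm across, 45 mm high. Origin: centre of its underside.
- cup: Bystander: white cup, 68 mm across, 80 mm high. Origin: centre of its underside.
- spatula: Bystander: spatula 200 mm long, lying flat on the table, under 40 mm high.
- sauce: Bystander: amber sauce bottle, 60 mm in diameter, 170 mm high. Origin: centre of its underside.
- pickles: Bystander: glass jar, 72 mm in diameter, 100 mm high. Origin: centre of its underside.
Things that resemble listed ones, but are neither listed nor needed, are in the scene too. Leave any blue look-alike of the part that bears jar_rim alone.

How it is judged:
On the way:
1. the lid is seated in the open canister and let go, while the caddy still stands on the table (z of lid_knob in the frame of can_rim between 0.0155 and 0.0225 m and horizontal distance between lid_knob and can_rim below 0.008 m and angle between the z axis of lid_knob and the z axis of can_rim, either way round below 0.06 rad and contact force between the fingers and lid below 0.1 N and height (world z) of caddy below 0.01 m and z of can_rim in the frame of caddy between 0.088 and 0.1 m and angle between the z axis of can_rim and the z axis of caddy, either way round below 0.12 rad), for 0.2 s.
At the end, for the whole second after the job is handed in: Caddy held by its bar, underside 60-160 mm up, tilt under 0.12 rad, still (20 mm/s, 0.1 rad/s), under 180 mm from its start, touching no bystander; both canisters down in their wells (6 mm) and upright (0.12 rad); lid seated on the open one (height within 3.5 mm, 8 mm sideways, flat to 0.06 rad) (height (world z) of caddy between 0.06 and 0.16 m and angle between caddy's own z axis and vertical below 0.12 rad and linear speed of caddy below 0.02 m/s and angular speed of caddy below 0.1 rad/s and contact force between the fingers and caddy_handle above 2 N and distance of caddy from where it was at the start of the episode below 0.18 m and contact force between caddy and pot_lid below 0.05 N and contact force between caddy and bowl below 0.05 N and contact force between caddy and cup below 0.05 N and contact force between caddy and spatula below 0.05 N and contact force between caddy and sauce below 0.05 N and contact force between caddy and pickles below 0.05 N and z of lid_knob in the frame of can_rim between 0.0155 and 0.0225 m and horizontal distance between lid_knob and can_rim below 0.008 m and angle between the z axis of lid_knob and the z axis of can_rim, either way round below 0.06 rad and z of can_rim in the frame of caddy between 0.088 and 0.1 m and angle between the z axis of each of can_rim, jar_rim and the z axis of caddy, either way round below 0.12 rad and z of jar_rim in the frame of caddy between 0.088 and 0.1 m); the arm keeps its last pose, push and grip.
It fails at once if a bystander is moved more than 4 cm (distance of any of pot_lid, bowl, cup, spatula, sauce, pickles from where it was at the start of the episode above 0.04 m).
It fails at once if the caddy is tipped more than 0.35 rad (angle between caddy's own z axis and vertical above 0.35 rad).
It also fails if it takes over 61 s, if anything falls off the work surface, if the arm or the gripper's body presses on something with over 40 N, if the wrist force passes 120 N, or if a joint passes its speed limit or range.

## Robot

A 6-joint arm with a two-finger parallel gripper is mounted at the origin on the work surface. World frame = base frame: x ahead of the robot, y to its left, z up, the work surface at z = 0. Lengths are in m, angles in rad, forces in N, time in s.
With the tool pointing down it reaches from about 0.25 to 0.725 m from the base axis. Payload 4 kg.
Tool frame: the origin (TCP) lies at the very end of the fingers, on their centre line; the grasp point (between the pads) lies 19 mm behind it; z points along the fingers, y is the line along which they close (so a half turn about z gives the same grasp; the last joint's range is limited). The gripper opens to 85 mm and grips with 20 to 120 N. Pads are 22 mm wide; open, the fingers measure 114 mm over their backs; the gripper's body (76 mm by 85 mm) begins 54 mm behind the grasp point. The pads swing forward as they close: fully open they stand 13 mm farther back than shut.
Start: joints at [1.204, 0.241, 0.005, 1.335, 0, 1.571], TCP at [0.179, 0.467, 0.207] pointing down, gripper open.
Joint ranges: [-2.72, 2.72], [-1.05, 1.87], [-1.09, 1.28], [-1.99, 2.15], [-1.42, 1.44], [-3.14, 3.14]. Speed limits (rad/s): [2.79, 2.79, 3.14, 3.14, 3.14, 3.14].

## Interface

Orientations are given as a unit quaternion [x, y, z, w].
In Python, from workcell import bot, vision, workorder gives the robot as it stands.
- The arm moves only by the shell command python3 -m creep 'ROWS' [OPENING]. ROWS is JSON, a list of rows, each a list of 2 entries, a list of its own where there are three numbers: the shift along the tool's x, y, z in mm, then the turn, a rotation vector about the tool's x, y, z in rad. In form: [[[dx, dy, dz], [wx, wy, wz]], ...]. A call has 1 to 12 rows; each row shifts and turns the commanded pose from where the row before left it, along the tool's axes as they then stand; what a row does not reach is not made up. A row lasts 1/8 s, in which the tool goes at most 62.5 mm and 10.7 degrees, less where a joint would pass 70% of its speed; a pose out of reach is approached as far as the arm can. A call is refused whole if a number of a shift passes 62.5 or a number of a turn 0.188, either way. A call with a gripper value outside its range is refused whole. OPENING is the finger opening in mm, from 0 to 85.4, set as the call begins (- or left out, the last holds). The fingers move at their own pace and stop on an object; the grip force is fixed at half the most. Time passes only in rows, so rows that do not move let the fingers close. It gives the time, the measured TCP pose, the force, the opening and the grip force at its end, in the units of the state.
- bot.get_obs(): the state, without advancing time (a new reading comes with each control period).
- vision.camera(name): name is "scene" or "top" or "wrist"; returns a dict with "image" (400x640x3 uint8, blue, green, red), "z_map" (400x640 float32, m along the optical axis (not along the pixel's ray), 0 where there is no reading), "K" (3x3 intrinsics, pixels), "rvec" (rotation vector, rad) and "tvec" (3), from world to camera coordinates, as OpenCV has them; the wrist camera has in their place "tool_from_camera" (4x4, takes a point from camera to tool coordinates, whose origin is the TCP and whose axes are the flange's). Camera axes: x right, y down, z forward; pixel columns grow to the right and rows downward; lengths in m; the calibration is good to about 2 mm. A picture is of the moment at which its call begins: read the wrist's pose just before it.
- workorder.job_done(): hands the job in; it is judged then, once.
Trained networks look in a picture, given as the dict that the camera call returned (one of the last four; its "shot" number tells which), for a name from the list of things; names that differ only in an ending like _2 or _b are one class to them, and where a whole thing is asked for, a point or a joint stands for the part that bears it (a point fixed in the world has none). Each returns a list of dicts, best first, with "score" (0 to 1); they miss things now and then, are a little off and sometimes report something else, mostly with a low value. They report only what shows in the picture. A call takes as long as a camera call. They do not tell look-alikes from the thing itself.
- vision.spot_in(picture, query): "position" ([column, row] in pixels, amid what is visible of it).
- vision.place_of(picture, query): "position" ([column, row] in pixels: a listed point, or the origin of a listed thing).
The state is a dict: "clock": time; "joint_pos": joint angles; "joint_vel": joint speeds; "tau": joint torques, N m; "eef_pos": TCP position; "tool_rot": TCP orientation; "ft_force": force on the tool from outside, world axes, zero at the start; "ft_torque": the same for the moment, N m; "grip_width": finger opening in m; "grasp_force": force on a finger pad.
Only numpy, scipy, OpenCV 4.12 (cv2) and the standard library are available. Lean on these libraries where they do the work, as an engineer would, in place of code of your own. Each camera call takes 0.05 s, during which the arm holds its last target. There are 200 camera calls.

## Working session

There is one attempt and no reset: what is moved stays moved. The work goes in short steps, Python scripts to look and compute and a shell command to move; the robot and the scene stay as the last step left them, time stands still between calls to the robot, and variables do not carry over. Pictures are saved under pics/ and viewed, at most 10 in all, crops included, and the job is handed in when it is done.

```bash
mkdir -p pics; cat > h.py <<'E'
import numpy as np, cv2
from scipy.spatial.transform import Rotation as R
from workcell import bot, vision, workorder
def T_cw(p, obs=None):
    "world_from_camera"
    M=np.eye(4)
    if 'rvec' in p and p['rvec'] is not None:
        A=cv2.Rodrigues(np.array(p['rvec'],float))[0]; M[:3,:3]=A.T; M[:3,3]=-A.T@np.ravel(p['tvec'])
        return M
    W=np.eye(4); W[:3,:3]=R.from_quat(obs['tool_rot']).as_matrix(); W[:3,3]=obs['eef_pos']
    return W@np.array(p['tool_from_camera'])
def at_h(p,px,z,obs=None):
    M=T_cw(p,obs); d=M[:3,:3]@np.linalg.inv(p['K'])@[px[0],px[1],1]; return M[:3,3]+d*(z-M[2,3])/d[2]
def cloud(p,obs=None):
    M=T_cw(p,obs); z=p['z_map']; v,u=np.mgrid[:z.shape[0],:z.shape[1]]
    c=np.stack([u*z,v*z,z],-1)@np.linalg.inv(p['K']).T
    w=c@M[:3,:3].T+M[:3,3]; w[z==0]=np.nan; return w
E
python3 - <<'E'
from h import *
np.set_printoptions(precision=3,suppress=True)
for n in ['scene','top']:
    p=vision.camera(n); cv2.imwrite(f'pics/{n}0.png',p['image']); w=cloud(p)
    hs=dict(caddy=0,caddy_handle=.169,can_rim=.094,jar_rim=.094,lid_knob=.029,pot_lid=0,bowl=0,cup=0,spatula=0.01,sauce=0,pickles=0)
    for q,z in hs.items():
        for d in vision.place_of(p,q)[:4]:
            if d['score']>.2: 
                x=np.round(d['position']).astype(int); print(n,q,round(d['score'],2),x,at_h(p,d['position'],z), w[np.clip(x[1],0,399),np.clip(x[0],0,639)])
print(bot.get_obs())
E
```

```text
scene caddy 0.51 [460 235] [0.466 0.368 0.   ] [0.501 0.361 0.064]
scene caddy_handle 0.71 [372 192] [0.542 0.098 0.169] [0.546 0.1   0.175]
scene can_rim 0.67 [350 202] [0.556 0.044 0.094] [0.542 0.038 0.064]
scene jar_rim 0.87 [440 193] [0.414 0.266 0.094] [0.418 0.265 0.1  ]
scene jar_rim 0.85 [392 209] [0.525 0.162 0.094] [0.533 0.162 0.107]
scene jar_rim 0.79 [393 171] [0.404 0.114 0.094] [0.401 0.114 0.089]
scene lid_knob 0.6 [350 202] [0.523 0.031 0.029] [0.542 0.038 0.064]
scene lid_knob 0.57 [276 199] [ 0.614 -0.178  0.029] [ 0.607 -0.184  0.011]
scene pot_lid 0.74 [299 164] [ 0.451 -0.185  0.   ] [ 0.46  -0.181  0.013]
scene bowl 0.74 [254 158] [ 0.497 -0.333  0.   ] [ 0.5   -0.33   0.005]
scene cup 0.72 [325 279] [0.767 0.066 0.   ] [0.79  0.08  0.078]
scene spatula 0.69 [432 285] [0.653 0.343 0.01 ] [0.652 0.344 0.009]
scene sauce 0.9 [200 182] [ 0.654 -0.44   0.   ] [ 0.67  -0.417  0.037]
scene pickles 0.57 [460 235] [0.465 0.366 0.   ] [0.501 0.361 0.064]
top caddy 0.88 [281 221] [0.537 0.098 0.   ] [0.52  0.086 0.184]
top caddy 0.56 [265 222] [0.532 0.152 0.   ] [0.524
[... 1008 characters left out ...]
83 0.046 0.01 ] [0.576 0.045 0.063]
top sauce 0.68 [432 187] [ 0.665 -0.43   0.   ] [ 0.651 -0.41   0.077]
top pickles 0.8 [199 241] [0.463 0.378 0.   ] [0.459 0.354 0.104]
top pickles 0.72 [362 195] [ 0.632 -0.183  0.   ] [ 0.625 -0.178  0.048]
{'clock': 1.2, 'joint_pos': array([ 1.204,  0.241,  0.005,  1.335, -0.   ,  1.571]), 'joint_vel': array([ 0.   ,  0.001, -0.003, -0.   , -0.001,  0.   ]), 'tau': array([  0.001, -37.222,  25.269,   0.001,   0.   ,   0.   ]), 'eef_pos': array([0.179, 0.467, 0.207]), 'tool_rot': array([0.182, 0.983, 0.   , 0.   ]), 'ft_force': array([0.048, 0.147, 0.282]), 'ft_torque': array([0.011, 0.042, 0.002]), 'grasp_force': 0.0, 'grip_width': 0.08584457117616358}
```

```bash
python3 - <<'E'
import cv2
a=cv2.imread('pics/top0.png')[140:290,170:440]; b=cv2.imread('pics/scene0.png')[130:300,180:480]
import numpy as np
a=cv2.resize(a,(790,439)); cv2.imwrite('pics/a.png',a); cv2.imwrite('pics/b.png',cv2.resize(b,(790,448)))
E
```

```text
(no output)
```

View pics/a.png

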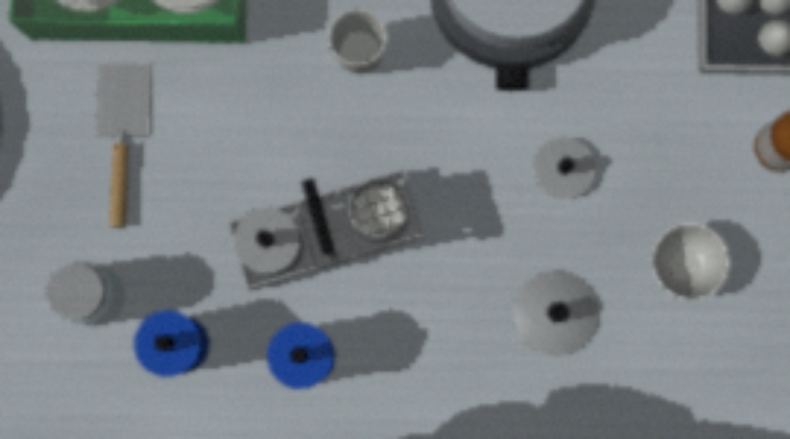

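View pics/b.png

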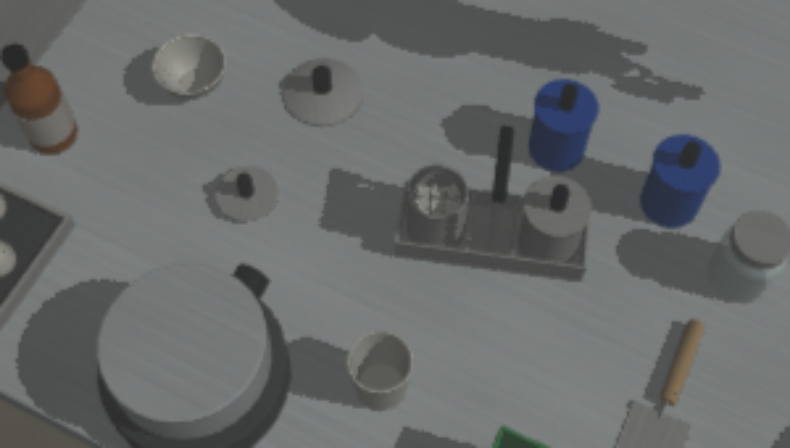

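The top crop shows the caddy with its handle at crop (318,216), the open can at (379,210) and its closed jar at (265,238).

Candidates for each thing, as crop pixels:
- **Loose lid:** small lid (566,166), large pot lid (558,312), closed jar's lid (265,238), blue jar lids (165,343) and (300,355). I choose the small lid, at full-image pixel about (363,197).
- **Can:** only (379,210) is open and holds sugar.

```bash
python3 - <<'E'
from h import *
np.set_printoptions(precision=4,suppress=True)
p=vision.camera('top'); w=cloud(p); P=w.reshape(-1,3)
def sel(c,r,z0,z1): return P[(np.hypot(P[:,0]-c[0],P[:,1]-c[1])<r)&(P[:,2]>z0)&(P[:,2]<z1)]
H=sel((.535,.093),.06,.165,.2); c=H.mean(0); u,s,v=np.linalg.svd(H[:,:2]-c[:2]); print('handle',len(H),c,v[0],np.degrees(np.arctan2(v[0][1],v[0][0])),np.ptp((H[:,:2]-c[:2])@v[0]))
L=sel((.629,-.178),.05,.006,.03);print('lid rim',len(L),L.mean(0),(L.max(0)+L.min(0))/2,np.ptp(L,axis=0))
K=sel((.629,-.178),.03,.034,.06);print('knob',len(K),K.mean(0))
C=sel((.565,.036),.045,.085,.105);print('can rim',len(C),(C.max(0)+C.min(0))/2,np.ptp(C,axis=0)); print(cv2.minEnclosingCircle(C[:,:2].astype(np.float32)))
J=sel((.52,.148),.05,.088,.11);print('jar',len(J),(J.max(0)+J.min(0))/2)
E
```

```text
handle 123 [0.5447 0.0962 0.1801] [-0.9529 -0.3034] -162.33609059652838 0.08137465126170373
lid rim 344 [ 0.6253 -0.1809  0.0135] [ 0.6296 -0.175   0.0152] [0.0955 0.0908 0.018 ]
knob 25 [ 0.6237 -0.1818  0.0439]
can rim 67 [0.5656 0.0356 0.0934] [0.0668 0.0629 0.0159]
((0.5651646852493286, 0.03491200879216194), 0.03402845188975334)
jar 365 [0.5257 0.1588 0.0986]
```

```bash
python3 -m creep '[[[0,0,-10],[0,0,0.149]],[[0,0,-10],[0,0,0.149]],[[0,0,-10],[0,0,0.149]],[[0,0,-10],[0,0,0.149]],[[0,0,-10],[0,0,0.149]],[[0,0,-10],[0,0,0.149]],[[-40,12,0],[0,0,0]],[[-50,15,0],[0,0,0]],[[-50,15,0],[0,0,0]],[[-50,15,0],[0,0,0]],[[-50,15,0],[0,0,0]],[[-50,15,0],[0,0,0]]]' 50
python3 -m creep '[[[-50,15,0],[0,0,0]],[[-50,15,0],[0,0,0]],[[-50,15,0],[0,0,0]],[[-50,15,0],[0,0,0]],[[-50,15,0],[0,0,0]],[[-50,15,0],[0,0,0]],[[-50,15,0],[0,0,0]],[[-50,15,10],[0,0,0]],[[-40,13,25],[0,0,0]],[[-20,6,40],[0,0,0]],[[0,0,20],[0,0,0]],[[0,0,0],[0,0,0]]]'
python3 - <<'E'
from h import *
np.set_printoptions(precision=4,suppress=True)
o=bot.get_obs(); p=vision.camera('wrist'); print(o['eef_pos'],R.from_quat(o['tool_rot']).as_matrix(),o['clock'])
cv2.imwrite('pics/w1.png',p['image']); w=cloud(p,o); P=w.reshape(-1,3)
for d in vision.place_of(p,'lid_knob')[:3]: print(d['score'],d['position'],at_h(p,d['position'],.029,o))
def sel(c,r,z0,z1): return P[(np.hypot(P[:,0]-c[0],P[:,1]-c[1])<r)&(P[:,2]>z0)&(P[:,2]<z1)]
K=sel((.627,-.18),.03,.038,.06);print('knob',len(K),np.median(K,0))
L=sel((.627,-.18),.06,.007,.02);print('lid',len(L),cv2.minEnclosingCircle(L[:,:2].astype(np.float32)),L.mean(0))
E
```

```text
clock: 2.75
eef_pos: [0.3514, 0.2157, 0.267]
tool_rot: [0.589, 0.808, 0.0, 0.0]
ft_force: [1.1, -0.4, -0.6]
grip_width: 0.0502
grasp_force: 0.0
clock: 4.25
eef_pos: [0.6218, -0.1785, 0.169]
tool_rot: [0.59, 0.808, -0.001, -0.003]
ft_force: [-0.1, 0.7, -0.6]
grip_width: 0.05
grasp_force: 0.0
[ 0.6218 -0.1785  0.169 ] [[-0.3045  0.9525 -0.0053]
 [ 0.9525  0.3045  0.0016]
 [ 0.0032 -0.0046 -1.    ]] 4.25
0.64 [322.1, 178.6] [ 0.6238 -0.1785  0.029 ]
knob 251 [ 0.6231 -0.183   0.0448]
lid 3078 ((0.6234979033470154, -0.18383589386940002), 0.03692580386996269) [ 0.6229 -0.182   0.0129]
```

View pics/w1.png

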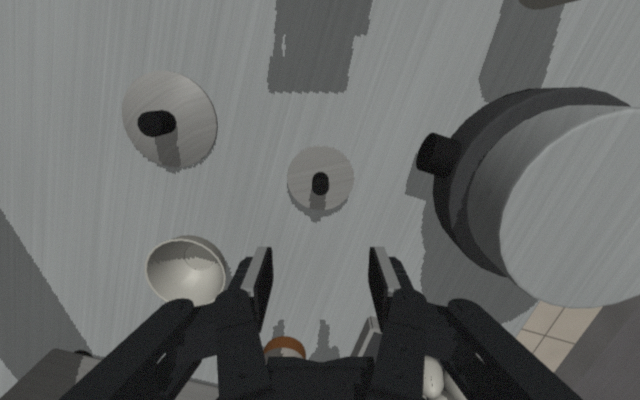

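The wrist view shows the small lid at (320,180) between the fingers, with the pot lid at (157,122) and the pot on the right clear. The lid radius fits at 36.9 mm. I go down and grasp the knob.

```bash
python3 -m creep '[[[-5,0,20],[0,0,0]],[[0,0,25],[0,0,0]],[[0,0,25],[0,0,0]],[[0,0,25],[0,0,0]],[[0,0,22],[0,0,0]],[[0,0,18],[0,0,0]],[[0,0,10],[0,0,0]],[[0,0,6],[0,0,0]],[[0,0,0],[0,0,0]],[[0,0,0],[0,0,0]]]'
python3 -m creep '[[[0,0,0],[0,0,0]],[[0,0,0],[0,0,0]],[[0,0,0],[0,0,0]],[[0,0,0],[0,0,0]],[[0,0,0],[0,0,0]],[[0,0,0],[0,0,0]]]' 0
```

```text
clock: 5.6
eef_pos: [0.6255, -0.1835, 0.0217]
tool_rot: [0.589, 0.808, 0.0, 0.001]
ft_force: [-0.4, 0.1, 0.2]
grip_width: 0.0497
grasp_force: 0.0
clock: 6.35
eef_pos: [0.6249, -0.1834, 0.0208]
tool_rot: [0.589, 0.808, -0.0, 0.0]
ft_force: [0.9, 0.3, -0.4]
grip_width: -0.0003
grasp_force: 0.0
```

```bash
python3 - <<'E'
from h import *
p=vision.camera('wrist'); cv2.imwrite('pics/w2.png',p['image'])
E
```

```text
(no output)
```

View pics/w2.png

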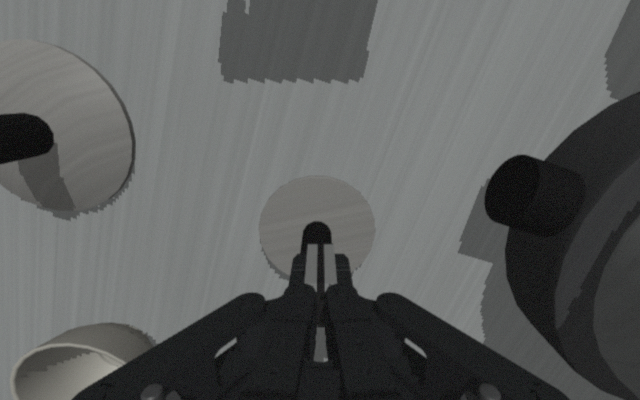

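The fingers closed empty: the knob shows at (316,233), ahead of the fingertips at (318,260), on the +tool x side. I re-measure.

```bash
python3 - <<'E'
from h import *
np.set_printoptions(precision=4,suppress=True)
o=bot.get_obs(); p=vision.camera('wrist'); print(o['eef_pos']); print(p['tool_from_camera'])
w=cloud(p,o); P=w.reshape(-1,3)
Rm=R.from_quat(o['tool_rot']).as_matrix()
for px in [(316,228),(316,233),(316,240),(312,252),(325,252),(312,265),(318,200),(318,185)]: print(px,w[px[1],px[0]],Rm.T@(w[px[1],px[0]]-o['eef_pos']))
L=P[(np.hypot(P[:,0]-.624,P[:,1]+.18)<.07)&(P[:,2]>.008)&(P[:,2]<.018)]
print(len(L),cv2.minEnclosingCircle(L[:,:2].astype(np.float32)),L.mean(0))
v,u=np.where(p['z_map'][180:280,255:380]>0)
cr=w[178:282,255:380]; m=(cr[...,2]>.008)&(cr[...,2]<.018); m8=m.astype(np.uint8)
cs,_=cv2.findContours(m8,cv2.RETR_EXTERNAL,cv2.CHAIN_APPROX_NONE); c=max(cs,key=len)[:,0]; B=cr[c[:,1],c[:,0],:2]
print('edge',B.min(0),B.max(0))
t=vision.camera('top'); wt=cloud(t); Q=wt.reshape(-1,3)
L=Q[(np.hypot(Q[:,0]-.624,Q[:,1]+.18)<.06)&(Q[:,2]>.009)&(Q[:,2]<.018)]; print('top',len(L),cv2.minEnclosingCircle(L[:,:2].astype(np.float32)))
E
```

```text
[ 0.6248 -0.1833  0.0208]
[[ 0.0011 -0.9459 -0.3246  0.084 ]
 [ 1.      0.0008  0.0012  0.0002]
 [-0.0009 -0.3246  0.9459 -0.1668]
 [ 0.      0.      0.      1.    ]]
(316, 228) [ 0.6202 -0.1757  0.024 ] [ 0.0086 -0.0021 -0.0032]
(316, 233) [ 0.6202 -0.1755  0.0313] [ 0.0089 -0.002  -0.0105]
(316, 240) [ 0.6203 -0.1755  0.0398] [ 0.0088 -0.0019 -0.019 ]
(312, 252) [ 0.618  -0.1738  0.057 ] [ 0.0112 -0.0036 -0.0363]
(325, 252) [ 0.624  -0.172   0.0567] [ 0.011   0.0027 -0.0359]
(312, 265) [ 0.6183 -0.1738  0.0686] [ 0.0111 -0.0033 -0.0478]
(318, 200) [ 0.6172 -0.1626  0.0127] [ 0.022  -0.001   0.0081]
(318, 185) [ 0.6143 -0.1536  0.0125] [ 0.0315 -0.0009  0.0083]
7366 ((0.6230926513671875, -0.1838974952697754), 0.0372791513800621) [ 0.6201 -0.1759  0.0128]
edge [ 0.5865 -0.2192] [ 0.6598 -0.1468]
top 24 ((0.6352111101150513, -0.14182181656360626), 0.01837349310517311)
```

```bash
python3 - <<'E'
from h import *
np.set_printoptions(precision=4,suppress=True)
o=bot.get_obs(); p=vision.camera('wrist'); w=cloud(p,o); Rm=R.from_quat(o['tool_rot']).as_matrix()
for c in (309,313,320,328,332):
  print(c,[np.round(1e3*(Rm.T@(w[r,c]-o['eef_pos']))).astype(int).tolist() if p['z_map'][r,c]>0 else None for r in range(226,262,3)])
cv2.imwrite('pics/w3.png',cv2.convertScaleAbs(cv2.resize(p['image'][170:300,240:400],(800,600)),alpha=2.2,beta=20))
E
```

```text
309 [[8, -6, 2], [8, -6, -3], [8, -6, -7], [8, -6, -10], [8, -6, -15], [8, -6, -19], [8, -6, -21], [12, -5, -32], [11, -5, -34], [11, -5, -36], [11, -5, -40], [11, -5, -43]]
313 [[9, -4, -1], [9, -4, -5], [9, -4, -9], [9, -4, -13], [9, -4, -16], [9, -3, -20], [8, -3, -23], [11, -3, -31], [12, -3, -35], [10, -3, -36], [11, -3, -40], [11, -3, -42]]
320 [[9, 0, -1], [8, 0, -4], [8, 0, -8], [9, 0, -13], [8, 0, -16], [8, 0, -20], [8, 0, -23], [11, 0, -31], [11, 0, -35], [11, 0, -37], [11, 0, -40], [11, 0, -43]]
328 [[5, 5, 7], [5, 5, 2], [5, 5, -2], [6, 5, -7], [6, 5, -10], [6, 5, -15], [6, 5, -19], [12, 4, -32], [11, 4, -34], [11, 4, -36], [11, 4, -40], [11, 4, -43]]
332 [[5, 8, 8], [3, 8, 7], [1, 8, 8], [-1, 8, 8], [-4, 8, 8], [-6, 8, 8], [-8, 8, 8], [11, 6, -31], [11, 6, -35], [11, 6, -37], [11, 6, -39], [12, 6, -44]]
```

View pics/w3.png

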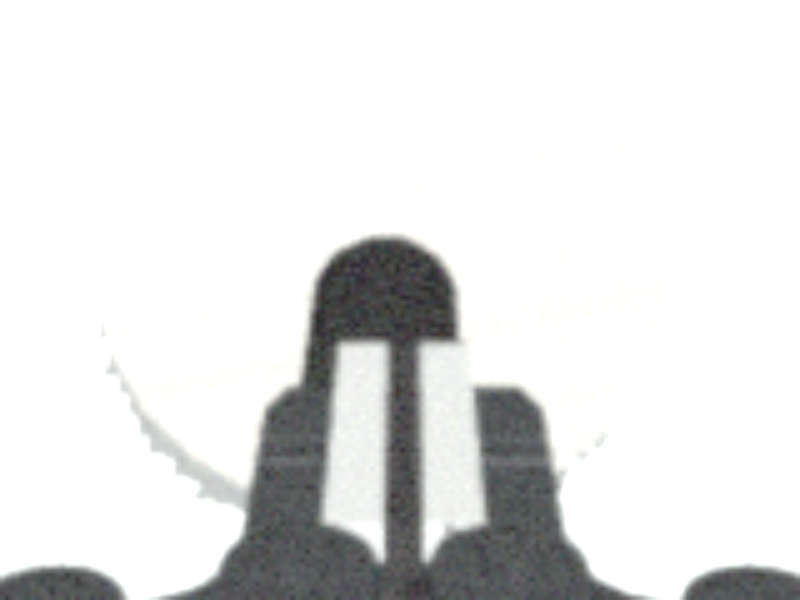

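The crop shows the closed fingertips about 30 mm short of the reported TCP, directly above the knob top. The depth agrees, with tips at tool z of about -31 mm and the lid rim at +8. So the real fingertips end higher than stated. I open and descend further in steps, watching the force.

```bash
python3 -m creep '[[[0,0,0],[0,0,0]],[[0,0,0],[0,0,0]],[[0,0,0],[0,0,0]],[[0,0,0],[0,0,0]],[[0,0,3],[0,0,0]],[[0,0,3],[0,0,0]],[[0,0,3],[0,0,0]],[[0,0,0],[0,0,0]]]' 40
python3 - <<'E'
from h import *
np.set_printoptions(precision=3,suppress=True)
o=bot.get_obs(); p=vision.camera('wrist'); w=cloud(p,o); Rm=R.from_quat(o['tool_rot']).as_matrix()
print(o['eef_pos'],o['ft_force'])
X=(w-o['eef_pos'])@Rm; m=(X[...,0]>-12)|True
t=1e3*X
for s in (-1,1):
    q=t[(np.abs(t[...,1]*s-22)<12)&(t[...,2]<-3)&(np.abs(t[...,0])<.016e3)]
    print(s,len(q),np.percentile(q[:,2],[90,95,99,100]),q.mean(0)) if len(q) else print('none')
s=vision.camera('scene'); ws=cloud(s); Xs=1e3*(ws-o['eef_pos'])@Rm
q=Xs[(np.abs(Xs[...,0])<13)&(np.abs(Xs[...,1])>10)&(np.abs(Xs[...,1])<45)&(Xs[...,2]<0)&(Xs[...,2]>-80)]
print('scene',len(q),np.percentile(q[:,2],[50,90,95,99,100]) if len(q) else '')
E
```

```text
clock: 7.55
eef_pos: [0.6245, -0.1832, 0.0113]
tool_rot: [0.589, 0.808, -0.0, -0.0]
ft_force: [-1.2, -0.0, 0.1]
grip_width: 0.0398
grasp_force: 0.0
[ 0.624 -0.183  0.011] [-1.226 -0.021  0.126]
-1 3499 [-39.243 -34.401 -29.195  -3.016] [  8.548 -23.185 -65.881]
1 3535 [-39.151 -34.543 -28.95   -3.005] [  8.732  23.42  -66.776]
scene 111 [-5.266 -0.383 -0.157 -0.079 -0.02 ]
```

```bash
python3 -m creep '[[[0,0,5],[0,0,0]],[[0,0,5],[0,0,0]],[[0,0,5],[0,0,0]],[[0,0,4],[0,0,0]],[[0,0,3],[0,0,0]],[[0,0,0],[0,0,0]],[[0,0,0],[0,0,0]]]'
python3 -m creep '[[[0,0,0],[0,0,0]],[[0,0,0],[0,0,0]],[[0,0,0],[0,0,0]],[[0,0,0],[0,0,0]],[[0,0,0],[0,0,0]]]' 0
```

```text
clock: 8.52
eef_pos: [0.625, -0.1834, -0.01]
tool_rot: [0.589, 0.808, 0.0, 0.0]
ft_force: [-0.4, 0.3, -0.5]
grip_width: 0.0399
grasp_force: 0.0
clock: 9.15
eef_pos: [0.6252, -0.1835, -0.0097]
tool_rot: [0.589, 0.808, 0.0, 0.0]
ft_force: [0.0, -0.1, 3.5]
grip_width: 0.0165
grasp_force: 58.8
```

```bash
python3 -m creep '[[[0,0,-10],[0,0,0]],[[0,0,-25],[0,0,0]],[[0,0,-35],[0,0,0]],[[0,0,-40],[0,0,0]],[[20,0,-30],[0,0,0]],[[35,2,0],[0,0,0]],[[40,2,0],[0,0,0]],[[40,2,0],[0,0,0]],[[25,2,0],[0,0,0]],[[10,1,0],[0,0,0]],[[0,0,0],[0,0,0]],[[0,0,0],[0,0,0]]]'
cat > m.py <<'E'
from h import *
import sys
np.set_printoptions(precision=4,suppress=True)
o=bot.get_obs(); p=vision.camera('wrist'); w=cloud(p,o); Rm=R.from_quat(o['tool_rot']).as_matrix()
print(o['clock'],o['eef_pos'],o['grip_width'],'tilt',Rm[:,2])
cv2.imwrite(f'pics/{sys.argv[1]}.png',p['image'])
for d in vision.place_of(p,'can_rim')[:2]: print(d['score'],d['position'],at_h(p,d['position'],.094,o))
for d in vision.place_of(p,'lid_knob')[:2]: print(d['score'],d['position'])
P=w.reshape(-1,3); X=(P-o['eef_pos'])@Rm
def sel(c,r,z0,z1): return P[(np.hypot(P[:,0]-c[0],P[:,1]-c[1])<r)&(P[:,2]>z0)&(P[:,2]<z1)]
C=sel((.5645,.035),.043,.09,.1); print('can',len(C),cv2.minEnclosingCircle(C[:,:2].astype(np.float32)) if len(C) else '',np.median(C,0))
H=sel((.545,.096),.05,.17,.19); print('handle',len(H),(H.min(0)+H.max(0))/2 if len(H) else '')
q=X[(np.hypot(X[:,0],X[:,1])<.05)&(X[:,2]>-.035)&(X[:,2]<-.015)&(X[:,0]>-.04)]
if len(q): print('lid in tool',len(q),cv2.minEnclosingCircle(q[:,:2].astype(np.float32)),np.median(q,0))
E
python3 m.py w4
```

```text
clock: 10.65
eef_pos: [0.5818, -0.0197, 0.1298]
tool_rot: [0.59, 0.807, -0.0, 0.0]
ft_force: [-0.0, 0.1, -1.1]
grip_width: 0.0163
grasp_force: 58.5
10.65 [ 0.5818 -0.0197  0.1298] 0.0163476244048491 tilt [ 0.0002 -0.0004 -1.    ]
0.57 [318.7, 134.5] [0.5637 0.0352 0.094 ]
0.91 [322.3, 271.8]
0.19 [319.2, 136.0]
can 1588 ((0.5637977719306946, 0.03350231796503067), 0.033992379903793335) [0.5635 0.0349 0.0936]
handle 744 [0.5457 0.0894 0.1727]
lid in tool 8180 ((0.00020781504281330854, 0.00034469450474716723), 0.03723001107573509) [ 0.014   0.0003 -0.0226]
```

View pics/w4.png

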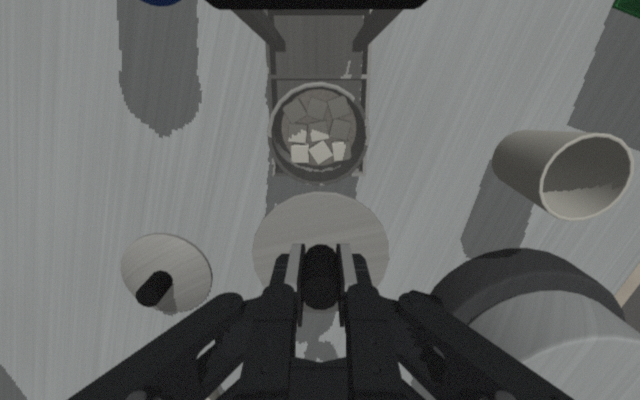

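The view shows the lid held level and centred at (320,250), and the open can with sugar at (319,134). It is safe to go above it.

```bash
python3 -m creep '[[[15,0,0],[0,0,0]],[[20,-1,0],[0,0,0]],[[15,0,0],[0,0,0]],[[6.5,0,0],[0,0,0]],[[0,0,12],[0,0,0]],[[0,0,14],[0,0,0]],[[0,0,8],[0,0,0]],[[0,0,4],[0,0,0]],[[0,0,0],[0,0,0]],[[0,0,0],[0,0,0]]]'; python3 m.py w5
```

```text
clock: 12.05
eef_pos: [0.5638, 0.0347, 0.0922]
tool_rot: [0.59, 0.808, 0.0, 0.0]
ft_force: [0.3, 0.7, -0.4]
grip_width: 0.0163
grasp_force: 58.5
12.05 [0.5638 0.0347 0.0922] 0.016292236000383844 tilt [ 0.0008  0.     -1.    ]
0.65 [322.1, 273.0]
can 114 ((0.555493175983429, 0.055732838809490204), 0.02415264956653118) [0.5413 0.058  0.0931]
handle 16854 [0.5436 0.08   0.18  ]
lid in tool 8165 ((0.00023925205459818244, 0.00018278966308571398), 0.03732653334736824) [ 0.014   0.0003 -0.0226]
```

```bash
python3 -m creep '[[[-0.5,0,4],[0,0,0]],[[0,0,3],[0,0,0]],[[0,0,3],[0,0,0]],[[0,0,3],[0,0,0]],[[0,0,2.5],[0,0,0]],[[0,0,2],[0,0,0]],[[0,0,1.5],[0,0,0]],[[0,0,0],[0,0,0]],[[0,0,0],[0,0,0]]]'
```

```text
clock: 13.32
eef_pos: [0.5636, 0.0343, 0.0742]
tool_rot: [0.589, 0.808, 0.0, 0.0]
ft_force: [-3.5, 0.2, 6.6]
grip_width: 0.0165
grasp_force: 59.4
```

Seated depth is reached (0.0743 expected) with light contact. I release, rise and look.

```bash
python3 -m creep '[[[0,0,0],[0,0,0]],[[0,0,0],[0,0,0]],[[0,0,0],[0,0,0]],[[0,0,0],[0,0,0]],[[0,0,-8],[0,0,0]],[[0,0,-20],[0,0,0]],[[0,0,-35],[0,0,0]],[[-15,0,-40],[0,0,0]],[[-30,0,-20],[0,0,0]],[[-10,0,0],[0,0,0]],[[0,0,0],[0,0,0]],[[0,0,0],[0,0,0]]]' 40
python3 - <<'E'
from h import *
np.set_printoptions(precision=4,suppress=True)
o=bot.get_obs(); p=vision.camera('wrist'); w=cloud(p,o); P=w.reshape(-1,3); print(o['clock'],o['eef_pos'])
cv2.imwrite('pics/w6.png',p['image'])
def sel(c,r,z0,z1): return P[(np.hypot(P[:,0]-c[0],P[:,1]-c[1])<r)&(P[:,2]>z0)&(P[:,2]<z1)]
C=sel((.564,.034),.043,.088,.106); A=np.c_[C[:,:2],np.ones(len(C))]; print('lid',len(C),cv2.minEnclosingCircle(C[:,:2].astype(np.float32)),np.median(C,0),np.linalg.lstsq(A,C[:,2],rcond=None)[0])
H=sel((.545,.096),.05,.176,.19); print('handle',len(H),H.mean(0),cv2.minAreaRect(H[:,:2].astype(np.float32)))
t=vision.camera('top'); Q=cloud(t).reshape(-1,3); H=Q[(np.hypot(Q[:,0]-.545,Q[:,1]-.096)<.06)&(Q[:,2]>.17)&(Q[:,2]<.19)]; print('top',H.mean(0),cv2.minAreaRect(H[:,:2].astype(np.float32)))
E
```

```text
clock: 14.82
eef_pos: [0.5791, -0.0173, 0.1942]
tool_rot: [0.589, 0.808, -0.001, -0.001]
ft_force: [0.4, -0.7, 0.1]
grip_width: 0.0401
grasp_force: 0.0
14.825 [ 0.5791 -0.0173  0.1942]
lid 5462 ((0.5645467042922974, 0.03446251153945923), 0.036948345601558685) [0.5633 0.0376 0.0969] [ 0.0005 -0.      0.0966]
handle 4524 [0.544  0.0951 0.1794] ((0.5438646078109741, 0.09537404030561447), (0.08180513978004456, 0.014188583940267563), 17.865129470825195)
top [0.5447 0.0963 0.1803] ((0.5455032587051392, 0.09668534249067307), (0.08182104676961899, 0.013964211568236351), 17.85574722290039)
```

View pics/w6.png

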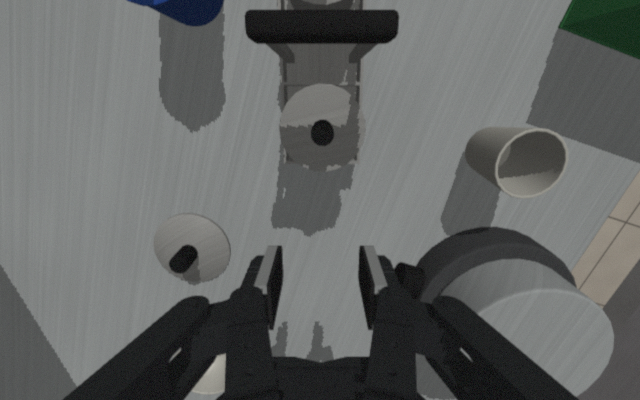

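The lid lies flat: rim top at z = 0.0969, zero slope, centred within 1 mm, knob at (322,131) in the picture. Next I turn 90°, centre over the bar at about (0.544, 0.0955), and check.

```bash
python3 -m creep '[[[0,0,-2],[0,0,-0.1745]],[[0,0,-2],[0,0,-0.1745]],[[0,0,-2],[0,0,-0.1745]],[[0,0,-2],[0,0,-0.1745]],[[0,0,-2],[0,0,-0.1745]],[[0,0,0],[0,0,-0.1745]],[[0,0,0],[0,0,-0.1745]],[[0,0,0],[0,0,-0.1745]],[[0,0,0],[0,0,-0.1745]],[[0,15,0],[0,0,0]],[[-1,30,0],[0,0,0]],[[0,35,0],[0,0,0]]]' 50
python3 -m creep '[[[0,25,0],[0,0,0]],[[0,13,0],[0,0,0]],[[0,0,0],[0,0,0]],[[0,0,0],[0,0,0]]]'
cat > m2.py <<'E'
from h import *
np.set_printoptions(precision=4,suppress=True)
o=bot.get_obs(); p=vision.camera('wrist'); w=cloud(p,o); P=w.reshape(-1,3); Rm=R.from_quat(o['tool_rot']).as_matrix(); print(o['clock'],o['eef_pos'],Rm,o['joint_pos'])
cv2.imwrite('pics/w7.png',p['image'])
H=P[(np.hypot(P[:,0]-.544,P[:,1]-.096)<.05)&(P[:,2]>.16)&(P[:,2]<.19)]; X=1e3*(H-o['eef_pos'])@Rm
print(len(H),X.min(0),X.max(0),cv2.minAreaRect(X[:,:2].astype(np.float32)), H[:,2].max())
E
python3 m2.py
```

```text
clock: 16.42
eef_pos: [0.5561, 0.0601, 0.2054]
tool_rot: [-0.153, 0.988, 0.0, -0.0]
ft_force: [1.4, 0.1, -0.3]
grip_width: 0.0499
grasp_force: 0.0
clock: 16.92
eef_pos: [0.5454, 0.0942, 0.2058]
tool_rot: [-0.154, 0.988, -0.0, 0.0]
ft_force: [-0.4, -0.2, 0.1]
grip_width: 0.0503
grasp_force: 0.0
16.925 [0.5454 0.0942 0.2058] [[-0.9528 -0.3037  0.0001]
 [-0.3037  0.9528 -0.0004]
 [ 0.     -0.0004 -1.    ]] [ 0.1713  0.3479  0.1496  1.3724 -0.0004 -0.1373]
2298 [-38.9587  -4.7128  23.9662] [42.0982  9.1962 45.4347] ((1.5696144104003906, 2.242615222930908), (81.05765533447266, 13.9061279296875), 0.006977912038564682) 0.1817949529896025
```

View pics/w7.png

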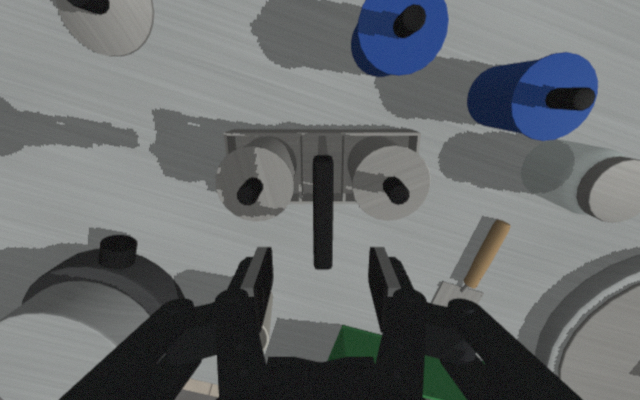

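The bar at (323,210) lies midway between the fingers, with both canisters lidded at (257,183) and (392,183). It is off by only (1.6, 2.2) mm. I correct, descend 86 mm and grip.

```bash
python3 -m creep '[[[1.5,2,10],[0,0,0]],[[0,0,20],[0,0,0]],[[0,0,20],[0,0,0]],[[0,0,18],[0,0,0]],[[0,0,12],[0,0,0]],[[0,0,6],[0,0,0]],[[0,0,0],[0,0,0]],[[0,0,0],[0,0,0]]]'
python3 -m creep '[[[0,0,0],[0,0,0]],[[0,0,0],[0,0,0]],[[0,0,0],[0,0,0]],[[0,0,0],[0,0,0]],[[0,0,0],[0,0,0]],[[0,0,0],[0,0,0]]]' 0
```

```text
clock: 17.98
eef_pos: [0.5438, 0.0962, 0.1205]
tool_rot: [-0.154, 0.988, 0.0, 0.001]
ft_force: [0.2, 0.0, -0.0]
grip_width: 0.0497
grasp_force: 0.0
clock: 18.73
eef_pos: [0.5439, 0.0954, 0.1202]
tool_rot: [-0.154, 0.988, -0.001, 0.001]
ft_force: [0.9, -5.2, 2.9]
grip_width: 0.013
grasp_force: 60.4
```

Gripped at about 14 mm. I lift gently by 100 mm.

```bash
python3 -m creep '[[[0,0,-3],[0,0,0]],[[0,0,-5],[0,0,0]],[[0,0,-8],[0,0,0]],[[0,0,-10],[0,0,0]],[[0,0,-12],[0,0,0]],[[0,0,-14],[0,0,0]],[[0,0,-14],[0,0,0]],[[0,0,-12],[0,0,0]],[[0,0,-10],[0,0,0]],[[0,0,-7],[0,0,0]],[[0,0,-5],[0,0,0]],[[0,0,-3],[0,0,0]]]'
python3 -m creep '[[[0,0,0],[0,0,0]],[[0,0,0],[0,0,0]],[[0,0,0],[0,0,0]],[[0,0,0],[0,0,0]],[[0,0,0],[0,0,0]],[[0,0,0],[0,0,0]],[[0,0,0],[0,0,0]],[[0,0,0],[0,0,0]]]'
python3 - <<'E'
from h import *
np.set_printoptions(precision=4,suppress=True)
o=bot.get_obs()
p=vision.camera('wrist'); cv2.imwrite('pics/w8.png',p['image']); P=cloud(p,o).reshape(-1,3)
s=vision.camera('scene'); cv2.imwrite('pics/s8.png',cv2.resize(s['image'][90:300,230:510],(800,600)))
for n,c in (('lid',(.564,.034)),('jar',(.524,.158))):
    for nm,Z in (('wrist',P),('scene',cloud(s).reshape(-1,3))):
        C=Z[(np.hypot(Z[:,0]-c[0],Z[:,1]-c[1])<.036)&(Z[:,2]>.185)&(Z[:,2]<.205)]
        if len(C)>20: print(n,nm,len(C),np.median(C,0),np.linalg.lstsq(np.c_[C[:,:2],np.ones(len(C))],C[:,2],rcond=None)[0])
E
```

```text
clock: 20.23
eef_pos: [0.5432, 0.0961, 0.2228]
tool_rot: [-0.154, 0.988, 0.0, -0.0]
ft_force: [0.8, -0.2, -7.5]
grip_width: 0.0136
grasp_force: 58.9
clock: 21.22
eef_pos: [0.5433, 0.0961, 0.2228]
tool_rot: [-0.154, 0.988, 0.0, 0.0]
ft_force: [0.4, -0.8, -6.9]
grip_width: 0.0134
grasp_force: 58.9
lid wrist 6829 [0.5571 0.0362 0.1995] [ 0.0132 -0.0029  0.1921]
lid scene 438 [0.5693 0.0377 0.1993] [-0.0511 -0.0231  0.2286]
jar wrist 6989 [0.5176 0.1526 0.1995] [0.008  0.0127 0.1931]
jar scene 468 [0.53   0.1602 0.1991] [-0.0472 -0.0124  0.2254]
```

View pics/s8.png

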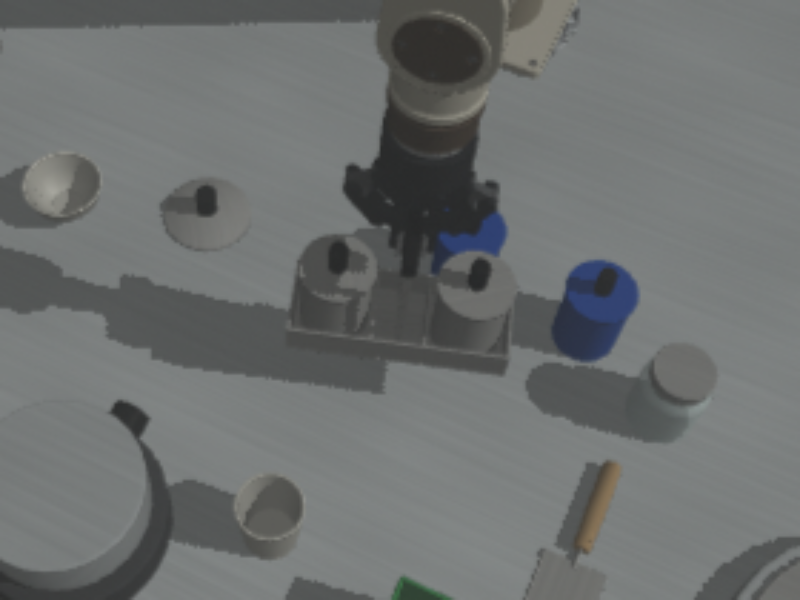

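The caddy hangs level about 10 cm up, with both canisters in it, both lids flat (about 0.1995 m), nothing touching, and the arm still. I hand it in.

```bash
python3 -c "
from workcell import workorder
print(workorder.job_done())"
```

```text
the job is handed in; nothing more can be done
None
```

I seated the lid flat on the sugar canister and let it go, then lifted the caddy by its bar. It was about 10 cm up, level and still with both canisters in it when I handed the job in at about 21 s; the verdict was not shown.

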